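Press the desk clock's click-in back home with the wide die

ROBOT

A 6-joint arm with a two-finger parallel gripper is mounted at the origin on the work surface. World frame = base frame: x ahead of the robot, y to its left, z up, the work surface at z = 0. Lengths are in m, angles in rad, forces in N, time in s.
With the tool pointing down it reaches from about 0.25 to 0.725 m from the base axis. Payload 9.7 kg.
Tool frame: the origin (TCP) lies between the finger pads; the fingertips stand 22 mm ahead of it and the grasp point (between the pads) lies 3 mm ahead of it; x points along the fingers, y is the direction in which the jaws open and shut, and the axes are right-handed (so a half turn about x gives the same grasp; the last joint's range is limited). The gripper opens to 85 mm and grips with 20 to 120 N. Pads are 22 mm wide; open, the fingers measure 114 mm over their backs; the gripper's body (76 mm by 85 mm) begins 54 mm behind the grasp point. The pads swing forward as they close: fully open they stand 13 mm farther back than shut.
Start: joints at [1.145, 0.087, 0.176, 1.66, 0, 1.571], TCP at [0.227, 0.501, 0.253] pointing down, gripper open.
Joint ranges: [-3.13, 3.13], [-0.85, 1.81], [-1.15, 1.24], [-2.2, 2.28], [-1.44, 1.52], [-3.14, 3.14]. Speed limits (rad/s): [2.22, 2.22, 2.57, 3.14, 3.14, 3.14].

INTERFACE

Orientations are given as a unit quaternion [w, x, y, z].
In Python, from cell import readout, capture, camera_params, ticket gives the robot as it stands. The module is installed in compiled form; this text tells all that it offers.
- The arm moves only by the tool play_rows, never from a script. Its argument "commands" is a list of rows, each a list of 5 numbers: the shift along the world's x, y, z in units of 30 mm (1.0 is 30 mm), then the turn about the world's z in units of 6 degrees (1.0 is 6 degrees), then the finger opening in mm, from 0 to 85.4. A call has 1 to 8 rows; each row is the pose to reach, as a shift and turn from the pose commanded when the call began; what a row does not reach only later rows make up. A row lasts 1/12 s, in which the tool goes at most 41.7 mm and 7.16 degrees, less where a joint would pass 70% of its speed; a pose out of reach is approached as far as the arm can. A call with a gripper value outside its range is refused whole. The fingers move at their own pace and stop on an object; "squeeze" is the grip in N (left out, the last holds). Time passes only in rows, so rows that repeat a pose let the fingers close. It gives the time, the measured TCP pose, the force and the opening at its end, in the units of the state.
- readout.get_obs(): the state, without advancing time (a new reading comes with each control period).
- capture(name): name is "scene" or "top" or "wrist"; returns (picture, depth): 384x512x3 uint8, red, green, blue; 384x512 float32, m along the optical axis (not along the pixel's ray), 0 where there is no reading.
- camera_params(name): a dict with "intrinsics" (3x3 intrinsics, pixels), "world_from_camera" (4x4, takes a point from camera to world coordinates). Camera axes: x right, y up, looking along -z (the intrinsics and any distortion apply to the point x, -y, -z); pixel columns grow to the right and rows downward; lengths in m; the calibration is good to about 2 mm. A picture is of the moment at which its call begins: read the wrist's pose just before it. camera_params takes no time and is no camera call; for the wrist camera it gives the pose at the moment of the call.
- ticket.job_done(): hands the job in, once; it reports no verdict.
The state is a dict: "t": time; "q": joint angles; "qvel": joint speeds; "tau": joint torques, N m; "tcp_pos": TCP position; "orientation": TCP orientation; "force": force on the tool from outside, world axes, zero at the start; "moment": the same for the moment, N m; "finger_gap": finger opening in m.
Only numpy, scipy, OpenCV 4.12 (cv2) and the standard library are available. Lean on these libraries where they do the work, as an engineer would, in place of code of your own. Each camera call takes 0.05 s, during which the arm holds its last target.

TASK

The desk clock lies back-up in the tilted case holder with its steel click-in back only started in the case. Take the wide white press die from the board, press it squarely onto the middle of the back until the back clicks fully home without cocking it sideways, then stand the die upright on the board again and let go. Touch the clock's back with the wide die only, and leave the narrow die and the pot of burrs where they are.

Things in the scene. Friction and masses are not known exactly. Their poses are not given: they have to be found in the camera images.
- wide_die: Loose press die, 106 mm tall, 0.13 to 0.25 kg, standing on its face: white round pad (72 mm diameter, 22 mm thick), 34 mm brass collar (12 mm high), light wooden handle 30 x 30 mm square from 34 to 106 mm above the face. Origin: centre of the flat pressing face (underside); z up along the handle, x and y square to the handle's flat sides.
- narrow_die: Loose press die for small cases, not wanted: same handle and height, but a black rubber pad of 44 mm diameter. Origin at the centre of its face, z up along the handle. It stands on the board beside the wide die, 130 mm away, on either side.
- board: Fixed dark wooden board with cork top on which both dies stand: 140 mm (its x) x 280 mm (its y) x 13 mm thick. Origin at the centre of its underside, z up. The dies' faces stand 12 mm above the origin (the cork gives 1 mm).
- seat (a point): Centre of the rim plane of the fixed brass clock case (102 mm outer, 92 mm inner diameter) in its green holder. z points out of the case, square to the back, leaning 24 to 42 degrees from vertical, roughly towards the robot; the tilt is stiff and stays put. y is the level tilt axis; the holder's cheeks stand 68 to 80 mm either side along y, knobs to 100 mm, none above the rim.
- back: The clock's steel click-in back, 89 mm disc, red gasket round its flank. Origin: centre of its outer face; z out of the case. Face starts 9 mm proud of the rim plane; home it is 2 mm proud, red hidden. About 14 N starts it, less after; past 4 mm it snaps home by itself, before that it springs out again. It rocks (2.5 N m/rad) under slanting or off-centre pushes: over 8 degrees spoils it.
- burr_pot: Blue pot of burrs, 56 mm diameter, 90 mm tall with the burrs, loose; bystander beyond the board and the holder. Origin at the centre of its underside.

How it is judged:
By the outcome, as a careful person would: the job done as asked, in the order asked, and still so for the second after the job is handed in, with the robot touching nothing.
It also fails if it takes over 42 s, if anything falls off the work surface, if the arm or the gripper's body presses on something with over 40 N, if the wrist force passes 120 N, or if a joint passes its speed limit or range.

## Working session

There is one attempt and no reset: what is moved stays moved. The work goes in short steps, Python scripts to look and compute and a tool call to move; the robot and the scene stay as the last step left them, time stands still between calls to the robot, and variables do not carry over. Pictures are saved under pics/ and viewed, and the job is handed in when it is done.

Besides the shell and the picture viewer there is one more tool, called after "Request:" as name(argument=value, ...) on one line, values as JSON. play_rows: Moves the arm, as the interface text tells. Its arguments: {"type":"object","properties":{"commands":{"type":"array"},"squeeze":{"type":"number"}},"required":["commands"]}

```bash
mkdir -p pics
cat > h.py <<'E'
import numpy as np, cv2
from cell import readout, capture, camera_params, ticket
def snap(n,f):
    p=camera_params(n); im,d=capture(n); 
    np.savez('pics/'+f+'.npz',im=im,d=d,K=p['intrinsics'],T=p['world_from_camera'])
    cv2.imwrite('pics/'+f+'.png',im[:,:,::-1]); return im,d,p
def load(f):
    z=np.load('pics/'+f+'.npz'); return z['im'],z['d'],z['K'],z['T']
def cloud(d,K,T):
    v,u=np.mgrid[:d.shape[0],:d.shape[1]]
    x=(u-K[0,2])/K[0,0]*d; y=(v-K[1,2])/K[1,1]*d
    P=np.stack([x,-y,-d],-1); return P@T[:3,:3].T+T[:3,3]
E
python3 - <<'E'
from h import *
for n in('scene','top','wrist'):
    im,d,p=snap(n,n+'0'); print(n,p['world_from_camera'][:3,3],p.keys(),(d>0).mean())
o=readout.get_obs(); print(o)
E
```

```text
scene [1.05689378 0.15241141 0.69697487] dict_keys(['intrinsics', 'world_from_camera']) 0.9959259033203125
top [0.42204182 0.05933514 1.02752336] dict_keys(['intrinsics', 'world_from_camera']) 0.9959564208984375
wrist [0.1658336  0.52884661 0.37279818] dict_keys(['intrinsics', 'world_from_camera']) 0.9960734049479166
{'t': 0.15, 'q': array([ 1.14496765e+00,  8.73131033e-02,  1.75336659e-01,  1.65982829e+00,
       -3.22493357e-05,  1.57078916e+00]), 'qvel': array([-6.40452817e-04, -1.41783893e-03,  2.13894179e-03,  3.16838961e-04,
       -1.64962047e-03,  4.52976341e-05]), 'tau': array([-7.33391289e-06, -5.20761824e+01,  4.65043366e+01,  1.38795961e-02,
        3.24219286e-05, -1.94671679e-05]), 'tcp_pos': array([0.22713354, 0.50073472, 0.2527678 ]), 'orientation': array([ 0.69107603,  0.14906487,  0.69120442, -0.14976664]), 'force': array([-0.14428629, -0.27601918, -0.32202374]), 'moment': array([0.00733416, 0.00515107, 0.03542012]), 'finger_gap': 0.08540463532006186}
```

View pics/top0.png

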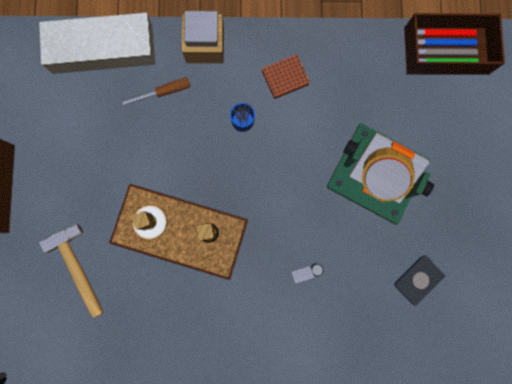

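View pics/scene0.png

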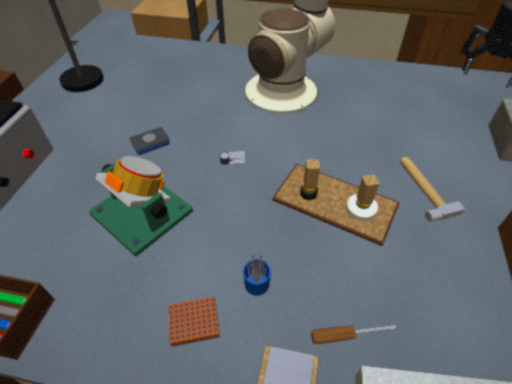

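Top view: wide die's white pad near (149,222), narrow die at (207,233), clock back near (388,173), burr pot (242,117). Now measure with depth.

```bash
python3 - <<'E'
from h import *
for f in('top0','scene0'):
    im,d,K,T=load(f); P=cloud(d,K,T); i=im.astype(int)
    hsv=cv2.cvtColor(im,cv2.COLOR_RGB2HSV)
    print(f,'table z',np.median(P[...,2][d>0]))
    # white pad
    m=(i.min(2)>170)&(abs(P[...,2]-0.034)<0.01)
    n,l,s,c=cv2.connectedComponentsWithStats(m.astype(np.uint8))
    for k in range(1,n):
        if s[k,4]>60:
            q=P[l==k]; print('white',s[k],q.mean(0).round(4),q.min(0).round(4),q.max(0).round(4))
    # handle tops
    m=(abs(P[...,2]-0.118)<0.006)
    n,l,s,c=cv2.connectedComponentsWithStats(m.astype(np.uint8))
    for k in range(1,n):
        if s[k,4]>25:
            q=P[l==k]; r=cv2.minAreaRect(q[:,:2].astype(np.float32)*1000); print('z118',s[k],q.mean(0).round(4),r)
E
python3 - <<'E'
import cv2,numpy as np
a=cv2.imread('pics/top0.png');
x=cv2.resize(a[170:285,100:255],None,fx=4,fy=4,interpolation=cv2.INTER_CUBIC);cv2.imwrite('pics/t_d.png',x)
x=cv2.resize(a[110:235,320:450],None,fx=4,fy=4,interpolation=cv2.INTER_CUBIC);cv2.imwrite('pics/t_s.png',x)
a=cv2.imread('pics/scene0.png');
x=cv2.resize(a[140:260,80:210],None,fx=4,fy=4,interpolation=cv2.INTER_CUBIC);cv2.imwrite('pics/s_s.png',x)
E
```

```text
top0 table z 0.0007474636019131342
white [135 206  31  32 434] [0.4687 0.2625 0.0337] [0.4376 0.2369 0.0257] [0.5053 0.3015 0.039 ]
z118 [363 135  28  35 185] [ 0.6181 -0.2085  0.1188] ((600.0761108398438, -200.48297119140625), (40.43729019165039, 74.28729248046875), 55.80213165283203)
z118 [410 158  17  15 114] [ 0.5772 -0.2935  0.1185] ((579.0642700195312, -289.7114562988281), (36.1400032043457, 18.968229293823242), 65.09173583984375)
z118 [365 178  44  22 294] [ 0.5265 -0.215   0.1189] ((524.7911987304688, -220.4997100830078), (91.04125213623047, 27.194520950317383), 70.98553466796875)
z118 [131 211  19  19 232] [0.4706 0.2713 0.1176] ((470.6151123046875, 271.8417663574219), (29.981340408325195, 30.658477783203125), 20.17694091796875)
z118 [196 223  18  17 227] [0.4468 0.1432 0.1177] ((446.83843994140625, 143.48904418945312), (29.646282196044922, 29.991886138916016), 11.040440559387207)
scene0 table z 0.00028131856762259044
white [348 195  30  22 322] [0.4828 0.2724 0.0335] [0.4481 0.2408 0.0294] [0.5058 0.3082 0.0368]
z118 [348   0 152  12 457] [-0.514   0.4879  0.1178] ((-511.35
[... 310 characters left out ...]
9335938, -35.302818298339844), (106.74767303466797, 21.160676956176758), 71.48278045654297)
z118 [  0 114  36  40 228] [ 0.4902 -0.5744  0.1179] ((487.28546142578125, -574.4609375), (143.53271484375, 6.649691104888916), 0.23482003808021545)
z118 [ 96 158  66  49 525] [ 0.5965 -0.2184  0.1189] ((570.4486083984375, -230.5541229248047), (122.79691314697266, 114.73570251464844), 61.18983459472656)
z118 [306 159  14  11 142] [0.449  0.1459 0.1172] ((447.1666564941406, 146.29409790039062), (31.07306671142578, 30.089828491210938), 9.91240119934082)
z118 [362 174  18  13 161] [0.4733 0.274  0.117 ] ((471.1519470214844, 274.6372985839844), (31.828392028808594, 29.929296493530273), 19.968568801879883)
```

View pics/t_d.png

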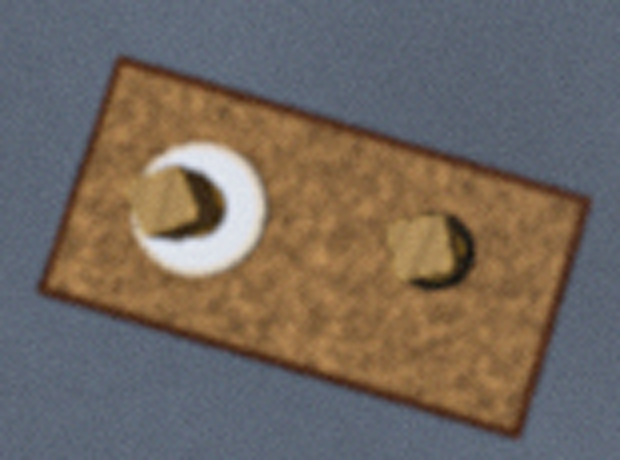

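View pics/t_s.png

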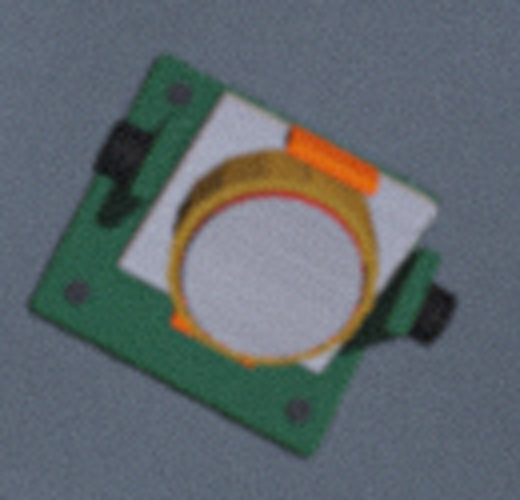

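View pics/s_s.png

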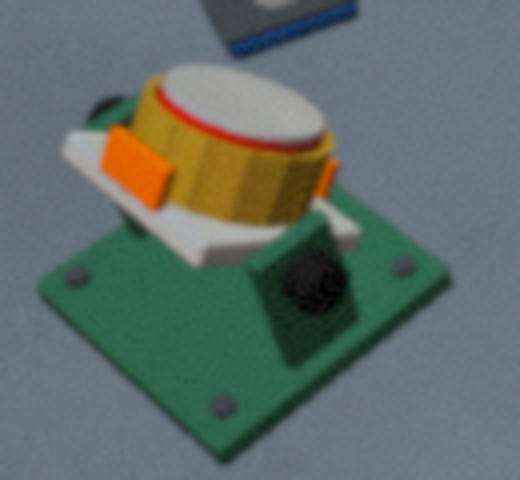

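Run:
```python
from h import *
for f,(u,v),R in(('top0',(389,176),60),('scene0',(142,167),60)):
    im,d,K,T=load(f); P=cloud(d,K,T); i=im.astype(int)
    sat=i.max(2)-i.min(2)
    m=((sat<40)&(i.min(2)>120)).astype(np.uint8)
    n,l,s,c=cv2.connectedComponentsWithStats(m,connectivity=4); k=l[v,u]; print(f,s[k])
    mm=cv2.erode((l==k).astype(np.uint8),np.ones((3,3)))>0
    q=P[mm]; q=q[:]
    for _ in range(4):
        ce=q.mean(0); n_=np.linalg.svd(q-ce,full_matrices=False)[2][2]; n_*=np.sign(n_[2])
        e=(q-ce)@n_; q=q[abs(e)<max(2*e.std(),.002)]
    print('plane',ce.round(4),n_.round(4),'tilt',np.degrees(np.arccos(n_[2])),'az',np.degrees(np.arctan2(n_[1],n_[0])),'std',e.std(),len(q))
    # outline by ellipse fit of the mask contour -> rays onto the plane
    cs=max(cv2.findContours((l==k).astype(np.uint8),0,1)[0],key=len)
    hull=cv2.convexHull(cs)[:,0].astype(float)
    rays=np.stack([(hull[:,0]-K[0,2])/K[0,0],-(hull[:,1]-K[1,2])/K[1,1],-np.ones(len(hull))],-1)@T[:3,:3].T
    t=((ce-T[:3,3])@n_)/(rays@n_); H=T[:3,3]+rays*t[:,None]
    h=np.cross([0,0,1],n_);h/=np.linalg.norm(h);g=np.cross(n_,h)
    uv=np.stack([(H-ce)@h,(H-ce)@g],-1)
    el=cv2.fitEllipse((uv*1000).astype(np.float32)); mc=cv2.minEnclosingCircle((uv*1000).astype(np.float32)); print(el,mc)
    print('centre',ce+h*el[0][0]/1000+g*el[0][1]/1000, 'h',h)
```

```text
top0 [ 366  160   44   39 1383]
plane [ 0.5474 -0.2234  0.1369] [-0.53    0.2927  0.7959] tilt 37.25745973702989 az 151.09011385612865 std 0.0012304815918013758 1108
((-0.28596973419189453, -0.8168440461158752), (85.15817260742188, 87.0388412475586), 4.349095821380615) ((-0.8842671513557434, -0.973677933216095), 43.71873092651367)
centre [ 0.54700824 -0.22279037  0.13644177] h [-0.48343343 -0.87538113  0.        ]
scene0 [121 156  40  19 508]
plane [ 0.5504 -0.2197  0.1383] [-0.526   0.2915  0.799 ] tilt 36.96622183713728 az 151.0053508528417 std 0.0005254174737449526 393
((1.227458119392395, -2.13283634185791), (84.9540023803711, 97.07252502441406), 38.02788162231445) ((-0.31256863474845886, -2.789510488510132), 48.6524772644043)
centre [ 0.5483505  -0.21991261  0.13697017] h [-0.48472794 -0.87466498  0.        ]
```

Back: centre ≈ (0.5475,-0.2215,0.1367), tilt ≈ 37.1°, azimuth 151° (both views agree within about 3 mm). Wide die is at (0.471,0.273) with flats at azimuth 20°/110°. I'll move above it with the jaw at azimuth 20°.

Request:
play_rows(commands=[[8.13,-7.6,-1.8,-7.6,85],[8.13,-7.6,-1.8,-7.6,85],[8.13,-7.6,-1.8,-7.6,85],[8.13,-7.6,-1.8,-7.6,85],[8.13,-7.6,-1.8,-7.6,85],[8.13,-7.6,-1.8,-7.6,85],[8.13,-7.6,-1.8,-7.6,85],[8.13,-7.6,-1.8,-7.6,85]])

```text
t: 0.82
tcp_pos: [0.4686, 0.2744, 0.1997]
orientation: [0.579, 0.407, 0.579, -0.407]
force: [1.3, 0.9, -1.2]
finger_gap: 0.0852
```

Run:
```python
from h import *
im,d,p=snap('wrist','w1'); o=readout.get_obs(); print(o['tcp_pos'],o['t'],p['world_from_camera'])
P=cloud(d,p['intrinsics'],p['world_from_camera'])
m=(abs(P[...,2]-0.118)<0.007)&(np.hypot(P[...,0]-.471,P[...,1]-.272)<.04)
q=P[m]; print(m.sum(),q.mean(0),cv2.minAreaRect(q[:,:2].astype(np.float32)*1000))
i=im.astype(int); m=(i.min(2)>150)&(abs(P[...,2]-0.034)<0.008)&(np.hypot(P[...,0]-.471,P[...,1]-.272)<.05)
q=P[m]; print(m.sum(),q.mean(0),cv2.minEnclosingCircle(q[:,:2].astype(np.float32)*1000))
```

```text
[0.47251082 0.2699903  0.19779782] 0.8667 [[ 9.40911428e-01 -3.25865033e-01 -9.21827837e-02  4.46579640e-01]
 [ 3.38652517e-01  9.05701084e-01  2.54990233e-01  3.38652354e-01]
 [ 3.97646578e-04 -2.71141156e-01  9.62539514e-01  3.19813225e-01]
 [ 0.00000000e+00  0.00000000e+00  0.00000000e+00  1.00000000e+00]]
1478 [0.47161585 0.27537237 0.11710957] ((472.0616455078125, 274.09344482421875), (29.982444763183594, 30.43349266052246), 21.953777313232422)
1589 [0.47051164 0.28335197 0.03336253] ((474.6317138671875, 271.51953125), 35.318359375)
```

View pics/w1.png

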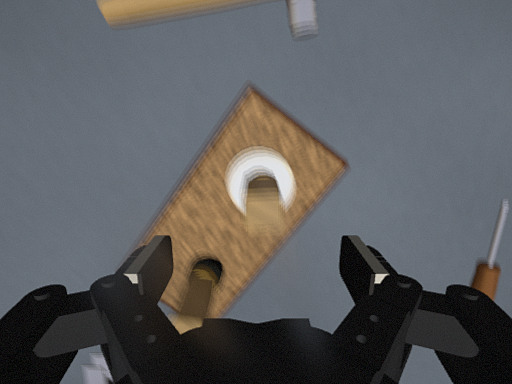

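The wrist view shows the white pad at (262,180) with its handle centred between the open fingers, and the narrow die clear at (205,275). Descending and gripping lightly.

Request:
play_rows(commands=[[0.02,0.02,-1.2,0.2,85],[0.02,0.02,-2.4,0.2,85],[0.02,0.02,-3.3,0.2,85],[0.02,0.02,-3.43,0.2,60],[0.02,0.02,-3.43,0.2,40],[0.02,0.02,-3.43,0.2,20],[0.02,0.02,-3.43,0.2,20],[0.02,0.02,-3.43,0.2,20]], squeeze=20)

```text
t: 1.53
tcp_pos: [0.4691, 0.2776, 0.0995]
orientation: [0.584, 0.401, 0.583, -0.398]
force: [0.4, 0.6, 3.2]
finger_gap: 0.0302
```

Request:
play_rows(commands=[[0,0,0,0,20],[0,0,0,0,20],[0,0,0,0,20]])

```text
t: 1.78
tcp_pos: [0.4692, 0.2775, 0.0995]
orientation: [0.584, 0.401, 0.583, -0.398]
force: [1.5, -0.1, 7.1]
finger_gap: 0.03
```

Run:
```python
from h import *
im,d,p=snap('wrist','w2'); o=readout.get_obs(); print({k:np.round(v,4) for k,v in o.items()})
snap('scene','s2')
a=cv2.imread('pics/s2.png'); cv2.imwrite('pics/s2c.png',cv2.resize(a[120:270,230:430],None,fx=4,fy=4,interpolation=cv2.INTER_CUBIC))
```

```text
{'t': np.float64(1.8333), 'q': array([ 5.3410e-01,  6.7900e-02, -1.4120e-01,  1.3578e+00,  2.0000e-04,
        1.7347e+00]), 'qvel': array([ 0.0002, -0.0009, -0.0008,  0.0001, -0.0002, -0.0003]), 'tau': array([-6.50000e-02, -4.71916e+01,  4.27152e+01,  1.45500e-01,
       -1.14700e-01, -2.03000e-02]), 'tcp_pos': array([0.4692, 0.2775, 0.0995]), 'orientation': array([ 0.584 ,  0.4007,  0.583 , -0.3981]), 'force': array([0.2235, 0.1912, 6.148 ]), 'moment': array([0.0733, 0.0319, 0.0035]), 'finger_gap': np.float64(0.03)}
```

View pics/s2c.png

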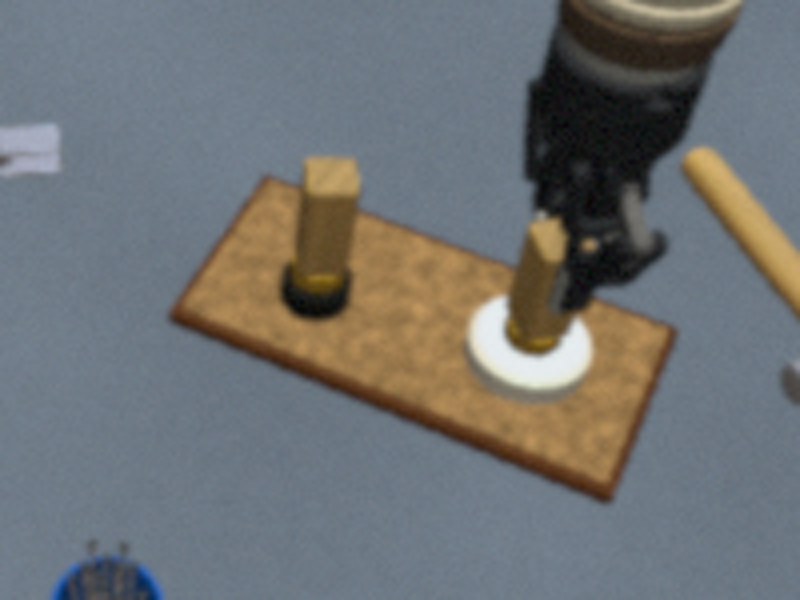

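View pics/w2.png

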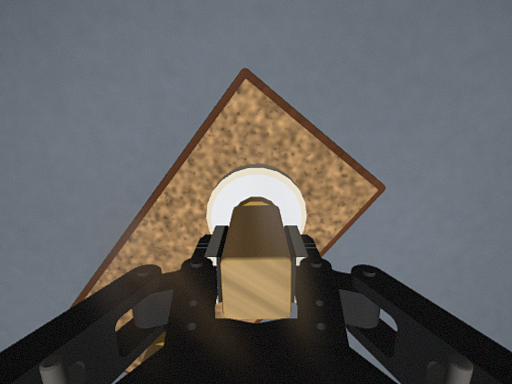

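The die is gripped, handle between the pads, with a 30 mm gap. Next I tilt it in the light grip by swinging the gripper on an arc about the pad's edge on the cork, towards azimuth 111°. First to 20°.

Request:
play_rows(commands=[[-0.045,0.116,0.03,0,20],[-0.09,0.233,0.06,0,20],[-0.137,0.353,0.1,0,20],[-0.184,0.473,0.133,0,20],[-0.231,0.6,0.16,0,20],[-0.279,0.718,0.18,0,20],[-0.327,0.84,0.195,0,20],[-0.375,0.965,0.207,0,20]])

```text
t: 2.55
tcp_pos: [0.4567, 0.3061, 0.1033]
orientation: [0.583, 0.399, 0.584, -0.4]
force: [-1.1, -0.2, -2.4]
finger_gap: 0.0298
```

```bash
cat > tilt.py <<'E'
from h import *
import sys
f=sys.argv[1]
im,d,p=snap('scene',f); o=readout.get_obs(); print(o['t'],o['tcp_pos'].round(4),o['force'].round(2),o['finger_gap'])
a=cv2.imread('pics/%s.png'%f); 
t=o['tcp_pos']; 
R=p['world_from_camera']; K=p['intrinsics']
c=np.linalg.inv(R)@np.r_[t,1]; u=K[0,0]*c[0]/-c[2]+K[0,2]; v=K[1,1]*-c[1]/-c[2]+K[1,2]
u0=int(np.clip(u-75,0,362)); v0=int(np.clip(v-50,0,264))
cv2.imwrite('pics/%sc.png'%f,cv2.resize(a[v0:v0+120,u0:u0+150],None,fx=5,fy=5,interpolation=cv2.INTER_CUBIC)); print('crop',u0,v0)
# white pad top plane
P=cloud(d,K,R); i=im.astype(int)
m=(i.min(2)>150)&((i.max(2)-i.min(2))<40)&(np.linalg.norm(P-t,axis=2)<.13)&(P[...,2]>.015)
n,l,s,_=cv2.connectedComponentsWithStats(m.astype(np.uint8)); k=1+np.argmax(s[1:,4]); q=P[l==k]
for _ in range(5):
    ce=q.mean(0); w=np.linalg.svd(q-ce,full_matrices=False)[2][2]; w*=np.sign(w[2]); e=(q-ce)@w
    q=q[abs(e)<max(2*e.std(),.001)]
print('pad n',w.round(3),'tilt',np.degrees(np.arccos(w[2])),'az',np.degrees(np.arctan2(w[1],w[0])),len(q),'std',e.std(),'ce',ce.round(4))
E
python3 tilt.py s3
```

```text
2.6 [0.4565 0.3067 0.1034] [-0.44  1.07 -2.49] 0.03031783142661098
crop 308 131
pad n [ 0.034 -0.007  0.999] tilt 1.994609080038857 az -12.249344195654615 281 std 0.0012510620539162916 ce [0.47   0.3009 0.0374]
```

View pics/s3c.png

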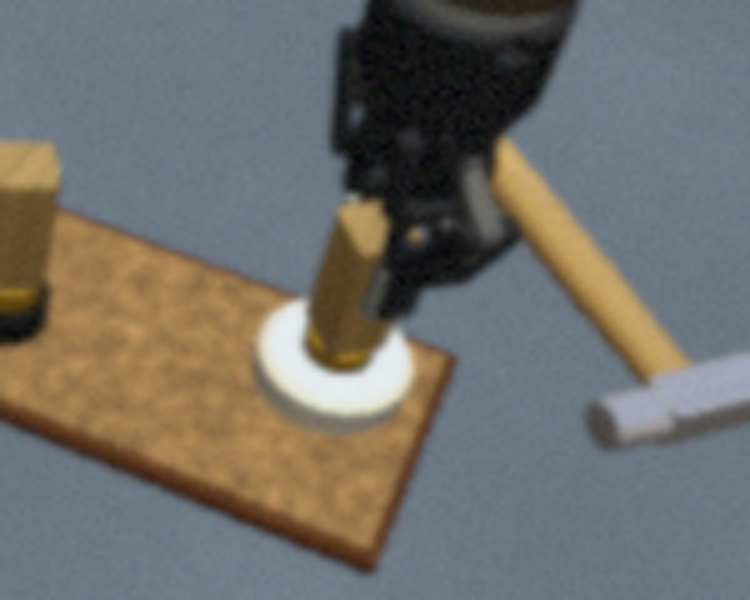

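The die slid along the cork instead of tilting, and now hangs upright in the grip. The edge reaction opposes that tilt direction. Instead I'll block the pad's side against the fixed board's outer edge and swing the handle over the board. Measuring the board edges.

Run:
```python
from h import *
for f in('top0','scene0'):
    im,d,K,T=load(f); P=cloud(d,K,T)
    hsv=cv2.cvtColor(im,cv2.COLOR_RGB2HSV)
    m=((hsv[...,0]<25)&(hsv[...,1]>70)&(hsv[...,2]>30)&(np.hypot(P[...,0]-.45,P[...,1]-.2)<.19)).astype(np.uint8)
    m=cv2.morphologyEx(m,3,np.ones((25,25)))if 0 else m
    c=max(cv2.findContours(m,0,1)[0],key=cv2.contourArea)[:,0].astype(float)
    rays=np.stack([(c[:,0]-K[0,2])/K[0,0],-(c[:,1]-K[1,2])/K[1,1],-np.ones(len(c))],-1)@T[:3,:3].T
    H=T[:3,3]+rays*((.013-T[2,3])/rays[:,2])[:,None]
    r=cv2.minAreaRect(H[:,:2].astype(np.float32)*1000); print(f,r,cv2.boxPoints(r).round(0).tolist())
im,d,K,T=load('top0');P=cloud(d,K,T);hsv=cv2.cvtColor(im,cv2.COLOR_RGB2HSV)
m=(hsv[...,0]>100)&(hsv[...,0]<130)&(hsv[...,1]>180)&(P[...,0]>.55)&(abs(P[...,1]-.08)<.1)
print('pot',P[m].mean(0))
```

```text
top0 ((451.1519470214844, 209.81265258789062), (277.2239685058594, 137.4764404296875), 72.77735137939453) [[344.0, 98.0], [476.0, 57.0], [558.0, 322.0], [427.0, 363.0]]
scene0 ((427.4390563964844, 220.34735107421875), (275.58026123046875, 201.3063201904297), 72.8427505493164) [[291.0, 118.0], [483.0, 59.0], [564.0, 322.0], [372.0, 382.0]]
pot [0.70183549 0.06818201 0.02987479]
```

Request:
play_rows(commands=[[0,0,0.6,0,20],[0.6,-0.4,1.2,1.1,20],[1.2,-0.8,1.4,2.2,20],[1.8,-1.2,1.4,3.3,20],[2.4,-1.6,1.4,4.4,20],[3.0,-2.1,1.4,5.5,20],[3.5,-2.5,1.4,6.6,20],[3.75,-2.69,1.4,7.7,20]])

```text
t: 3.27
tcp_pos: [0.5709, 0.2236, 0.145]
orientation: [0.694, 0.137, 0.694, -0.137]
force: [0.7, 1.1, -1.9]
finger_gap: 0.0299
```

Request:
play_rows(commands=[[0,0,0,0.93,20],[0,0,-0.5,0.93,20],[0,0,-1,0.93,20],[0,0,-1.2,0.93,20],[0,0,-1.2,0.93,20]])

```text
t: 3.68
tcp_pos: [0.5685, 0.2247, 0.1075]
orientation: [0.698, 0.104, 0.7, -0.105]
force: [0.0, 0.6, -1.8]
finger_gap: 0.0303
```

```bash
python3 tilt.py s4; python3 -c "
from h import *
im,d,p=snap('wrist','w4'); print(readout.get_obs()['orientation'])"
```

```text
3.7333 [0.5689 0.2249 0.1088] [ 0.75 -0.32 -1.28] 0.029695306815590586
crop 269 162
pad n [ 0.012 -0.     1.   ] tilt 0.6703700695958178 az -1.664595956543991 391 std 0.001248932990427343 ce [0.5809 0.2232 0.0416]
[ 0.69928108  0.10457266  0.69937359 -0.10462844]
```

View pics/s4c.png

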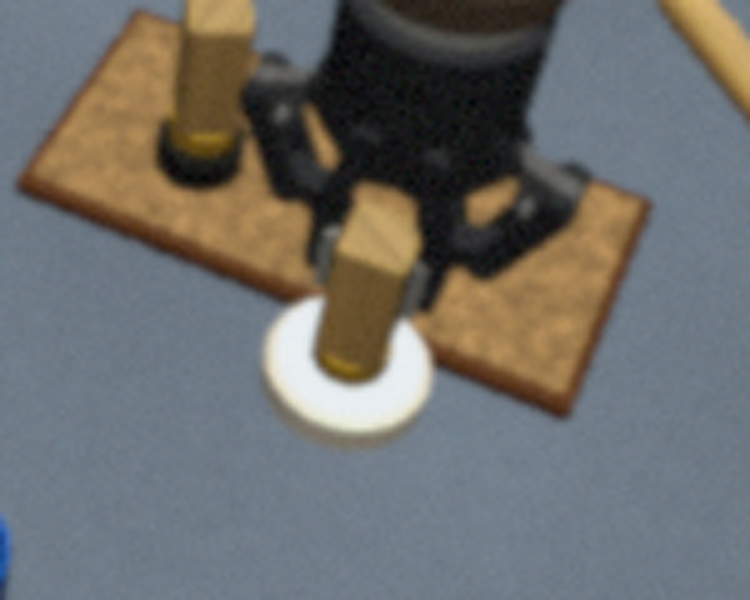

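View pics/w4.png

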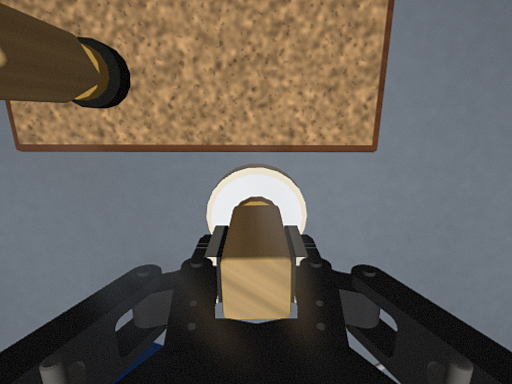

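The pad hangs just outside the board's far edge; in the wrist view its top edge is about 15 px from the board edge and square to it. I'll lower it and swing over the board.

Request:
play_rows(commands=[[0,0,-0.3,0,20],[0,0,-0.52,0,20],[-0.19,0.06,-0.52,0,20],[-0.3,0.093,-0.47,0,20],[-0.41,0.127,-0.425,0,20],[-0.525,0.162,-0.38,0,20],[-0.64,0.198,-0.35,0,20],[-0.64,0.198,-0.35,0,20]])

```text
t: 4.45
tcp_pos: [0.55, 0.2312, 0.0997]
orientation: [0.7, 0.105, 0.699, -0.104]
force: [1.9, -0.3, -1.6]
finger_gap: 0.03
```

```bash
python3 tilt.py s5
```

```text
4.5 [0.5501 0.2312 0.0996] [ 0.64 -1.79 -1.03] 0.030132423337662032
crop 272 158
pad n [-0.127  0.045  0.991] tilt 7.7464177798148395 az 160.62704806121744 331 std 0.0010291263477938367 ce [0.5728 0.2261 0.0363]
```

View pics/s5c.png

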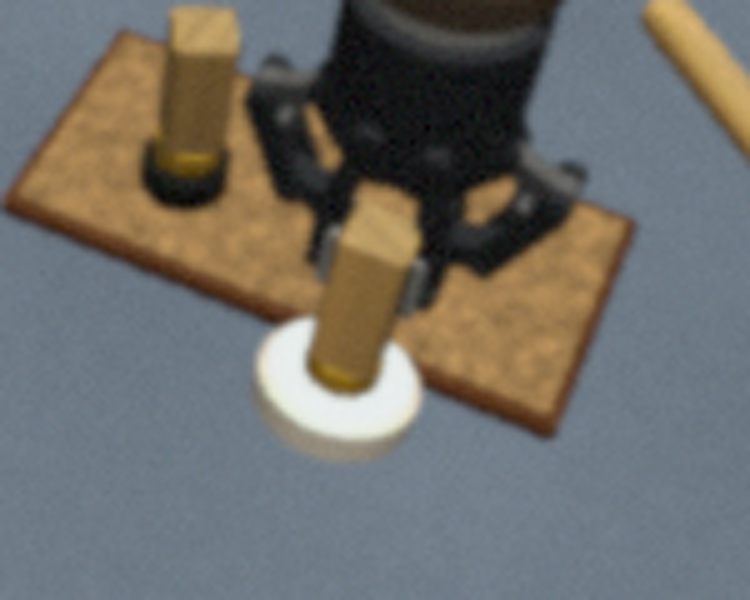

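Tilting works (7.7°, azimuth 161°). Continuing the arc.

Request:
play_rows(commands=[[-0.185,0.057,0.02,0,20],[-0.372,0.115,0.06,0,20],[-0.563,0.174,0.08,0,20],[-0.751,0.232,0.09,0,20],[-0.942,0.291,0.09,0,20],[-1.133,0.351,0.07,0,20],[-1.273,0.394,0.05,0,20],[-1.273,0.394,0.05,0,20]])

```text
t: 5.17
tcp_pos: [0.511, 0.2431, 0.1003]
orientation: [0.699, 0.104, 0.7, -0.104]
force: [0.7, -0.8, -1.0]
finger_gap: 0.03
```

```bash
python3 tilt.py s6
```

```text
5.2167 [0.5112 0.243  0.1003] [ 1.01 -0.3  -1.01] 0.029753746859714367
crop 278 145
pad n [-0.267  0.108  0.958] tilt 16.74704200150464 az 158.09360540661973 334 std 0.004323851603805708 ce [0.5725 0.2266 0.0553]
```

View pics/s6c.png

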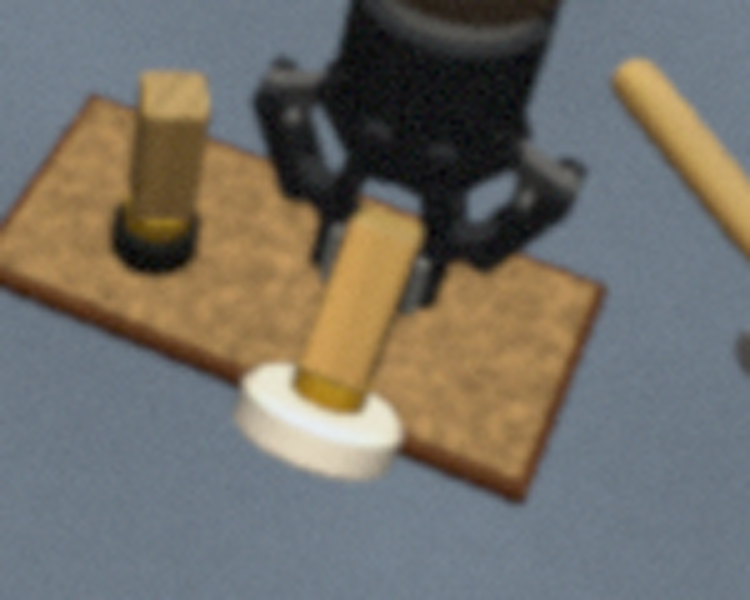

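```bash
cat > ht.py <<'E'
from h import *
import sys
def plane(q,tol=.0015,it=400):
    rng=np.random.default_rng(0); best=None;bn=0
    for _ in range(it):
        a,b,c=q[rng.choice(len(q),3,False)]; n=np.cross(b-a,c-a); L=np.linalg.norm(n)
        if L<1e-6: continue
        e=abs((q-a)@n/L); k=(e<tol).sum()
        if k>bn: bn=k;best=e<tol
    q=q[best]; ce=q.mean(0); w=np.linalg.svd(q-ce,full_matrices=False)[2][2]
    return ce,w,len(q),best
def run(f,t,az):
    im,d,K,R=load(f); P=cloud(d,K,R); i=im.astype(int); hsv=cv2.cvtColor(im,cv2.COLOR_RGB2HSV)
    near=np.linalg.norm(P-t,axis=2)<.14
    A=np.array([np.cos(az),np.sin(az),0])
    m=near&(hsv[...,0]>10)&(hsv[...,0]<25)&(hsv[...,1]>70)&(i[...,0]>100)&(P[...,2]>.03)&(np.abs((P-t)@np.array([-A[1],A[0],0]))<.02)
    q=P[m]
    while len(q)>25:
        ce,w,n,b=plane(q)
        if n<25: break
        w=w*np.sign(w@(R[:3,3]-ce)); print('wood',n,ce.round(4),w.round(3),'elev',np.degrees(np.arcsin(w[2])).round(1),'az',np.degrees(np.arctan2(w[1],w[0])).round(1)); q=q[~b]
    m=near&(i.min(2)>120)&((i.max(2)-i.min(2))<60)&(P[...,2]>.016)
    q=P[m]
    for _ in range(2):
        ce,w,n,b=plane(q); w=w*np.sign(w[2]); print('pad',n,ce.round(4),w.round(3),'tilt',np.degrees(np.arccos(w[2])).round(1),'az',np.degrees(np.arctan2(w[1],w[0])).round(1)); q=q[~b]
        if len(q)<30: break
if __name__=='__main__': run(sys.argv[1],np.array([float(x) for x in sys.argv[2:5]]),np.radians(float(sys.argv[5])))
E
python3 ht.py s6 .511 .243 .1 163; echo; python3 ht.py s5 .55 .231 .1 163
```

```text
wood 365 [0.5387 0.2355 0.0934] [ 0.806 -0.252  0.536] elev 32.4 az -17.3
wood 92 [0.5428 0.2363 0.0884] [0.846 0.003 0.533] elev 32.2 az 0.2
wood 48 [0.5354 0.2306 0.0895] [ 0.835 -0.108  0.539] elev 32.6 az -7.4
wood 34 [0.5429 0.2343 0.0906] [ 0.797 -0.276  0.538] elev 32.5 az -19.1
wood 33 [0.5063 0.2441 0.1175] [-0.509  0.162  0.845] elev 57.7 az 162.3
pad 166 [0.5609 0.2303 0.0534] [-0.494  0.155  0.855] tilt 31.2 az 162.5
pad 78 [0.5839 0.2204 0.0564] [ 0.77  -0.276  0.575] tilt 54.9 az -19.7

wood 324 [0.5698 0.2252 0.0846] [ 0.939 -0.311  0.149] elev 8.5 az -18.3
wood 113 [0.5522 0.2304 0.1184] [-0.134  0.02   0.991] elev 82.2 az 171.4
wood 42 [0.5709 0.2293 0.0705] [ 0.933 -0.329  0.147] elev 8.5 az -19.4
wood 27 [0.5724 0.2215 0.0752] [ 0.943 -0.303  0.141] elev 8.1 az -17.8
pad 285 [0.5715 0.2259 0.0363] [-0.135  0.04   0.99 ] tilt 8.1 az 163.4
pad 71 [0.5823 0.2277 0.0347] [-0.109  0.022  0.994] tilt 6.4 az 168.5
```

Handle tilt is 32.3° at azimuth 163° (two planes agree). Adding about 5°, then clamping hard and lifting.

Request:
play_rows(commands=[[-0.12,0.036,-0.01,0,20],[-0.225,0.069,-0.03,0,20],[-0.225,0.069,-0.03,0,20]])

```text
t: 5.47
tcp_pos: [0.5049, 0.245, 0.0996]
orientation: [0.699, 0.105, 0.699, -0.105]
force: [1.5, -0.4, -0.1]
finger_gap: 0.03
```

Request:
play_rows(commands=[[0,0,0,0,20],[0,0,0,0,20],[0,0,0.5,0,20],[0,0,1.5,0,20],[0,0,2.5,0,20],[0,0,2.5,0,20],[0,0,2.5,0,20]], squeeze=110)

```text
t: 6.05
tcp_pos: [0.5057, 0.2453, 0.1758]
orientation: [0.7, 0.105, 0.699, -0.104]
force: [0.1, 0.5, -3.3]
finger_gap: 0.0285
```

```bash
python3 tilt.py s7|head -1
python3 - <<'E'
from ht import *
run('s7',readout.get_obs()['tcp_pos'],np.radians(163))
E
```

```text
6.1 [0.5051 0.245  0.1741] [ 0.19  0.14 -1.86] 0.02897257104050679
wood 451 [0.5348 0.2366 0.1689] [ 0.777 -0.223  0.589] elev 36.1 az -16.0
wood 105 [0.5368 0.2379 0.1704] [ 0.774 -0.223  0.593] elev 36.4 az -16.1
wood 84 [0.5347 0.2367 0.1648] [ 0.78  -0.232  0.581] elev 35.5 az -16.6
wood 25 [0.5413 0.2501 0.147 ] [0.288 0.957 0.021] elev 1.2 az 73.2
pad 122 [0.558  0.2328 0.1313] [-0.554  0.176  0.814] tilt 35.5 az 162.4
pad 110 [0.5822 0.2282 0.1357] [ 0.779 -0.053  0.625] tilt 51.3 az -3.9
```

View pics/s7c.png

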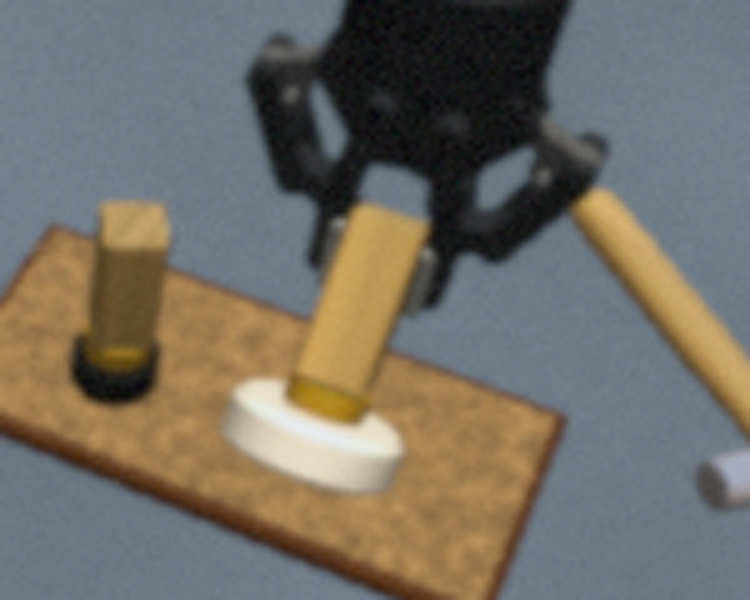

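Tilt is about 36°, against the seat's 37.1°. Lifting clear of the narrow die, then carrying to a standoff in front of the back.

Request:
play_rows(commands=[[0,0,1.2,0,20],[0,0,2.2,0,20],[-0.05,-0.9,2.3,-0.3,20],[-0.1,-2.1,2.3,-0.6,20],[-0.2,-3.3,2.3,-0.9,20],[-0.3,-4.5,2.3,-1.2,20],[-0.4,-5.7,2.3,-1.5,20],[-0.5,-6.9,2.3,-1.7,20]])

```text
t: 6.77
tcp_pos: [0.4892, 0.0364, 0.2415]
orientation: [0.686, 0.167, 0.688, -0.167]
force: [1.4, -0.5, -2.6]
finger_gap: 0.0289
```

Request:
play_rows(commands=[[-0.1,-1.2,0,-0.2,20],[-0.2,-2.4,0,-0.3,20],[-0.3,-3.6,0,-0.3,20],[-0.4,-4.8,0,-0.3,20],[-0.45,-5.9,0,-0.3,20],[-0.5,-6.8,0,-0.3,20],[-0.6,-7.2,0,-0.3,20],[-0.6,-7.2,0,-0.3,20]])

```text
t: 7.43
tcp_pos: [0.4712, -0.18, 0.2416]
orientation: [0.683, 0.178, 0.685, -0.178]
force: [-1.0, -0.7, -2.9]
finger_gap: 0.0287
```

Request:
play_rows(commands=[[0,0,0,0,20],[0,0,0,0,20]])

```text
t: 7.6
tcp_pos: [0.4721, -0.1772, 0.2428]
orientation: [0.684, 0.177, 0.685, -0.177]
force: [0.2, 0.8, -1.6]
finger_gap: 0.0288
```

```bash
python3 tilt.py s8|head -1
python3 - <<'E'
from ht import *
o=readout.get_obs(); print({k:np.round(o[k],4) for k in('t','tcp_pos','orientation','q','force')})
run('s8',o['tcp_pos'],np.radians(151))
snap('wrist','w8'); snap('top','t8')
a=cv2.imread('pics/t8.png'); cv2.imwrite('pics/t8c.png',cv2.resize(a[110:235,310:450],None,fx=5,fy=5,interpolation=cv2.INTER_CUBIC))
E
```

```text
7.65 [ 0.4723 -0.177   0.243 ] [ 0.33  0.61 -2.55] 0.028898639439094344
{'t': np.float64(7.65), 'tcp_pos': array([ 0.4723, -0.177 ,  0.243 ]), 'orientation': array([ 0.6844,  0.1769,  0.685 , -0.1766]), 'q': array([-3.5870e-01, -2.5100e-02,  4.1200e-02,  1.6379e+00,  4.0000e-04,
        1.4650e-01]), 'force': array([ 0.3258,  0.6086, -2.5547])}
wood 348 [ 0.499  -0.1909  0.2362] [ 0.707 -0.395  0.587] elev 36.0 az -29.2
wood 58 [ 0.5052 -0.1866  0.2272] [ 0.73  -0.368  0.576] elev 35.2 az -26.7
wood 28 [ 0.5149 -0.1842  0.2044] [ 0.425  0.905 -0.028] elev -1.6 az 64.9
pad 173 [ 0.5461 -0.2164  0.1343] [-0.528  0.29   0.798] tilt 37.1 az 151.2
pad 156 [ 0.5219 -0.1927  0.1964] [-0.498  0.294  0.815] tilt 35.4 az 149.4
```

View pics/s8c.png

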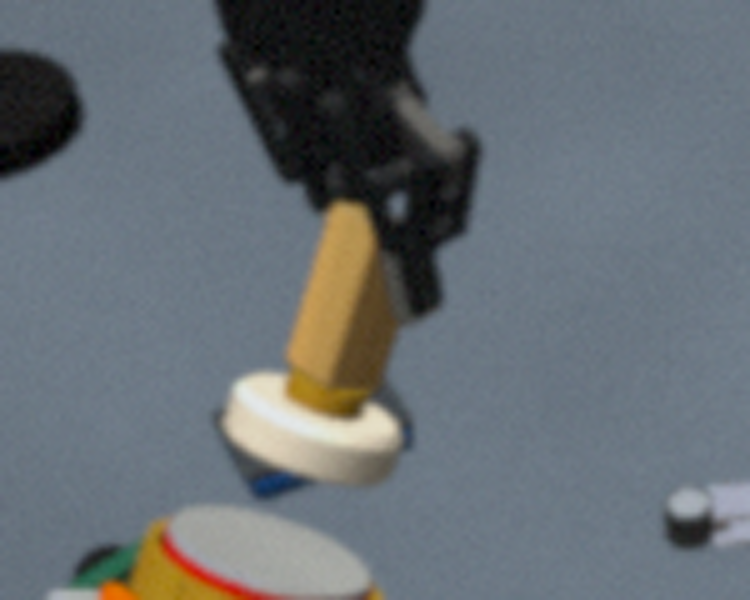

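View pics/w8.png

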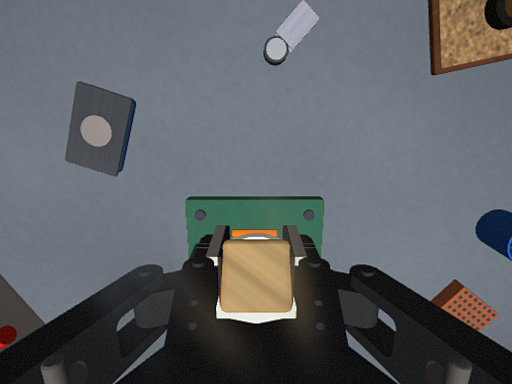

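View pics/t8c.png

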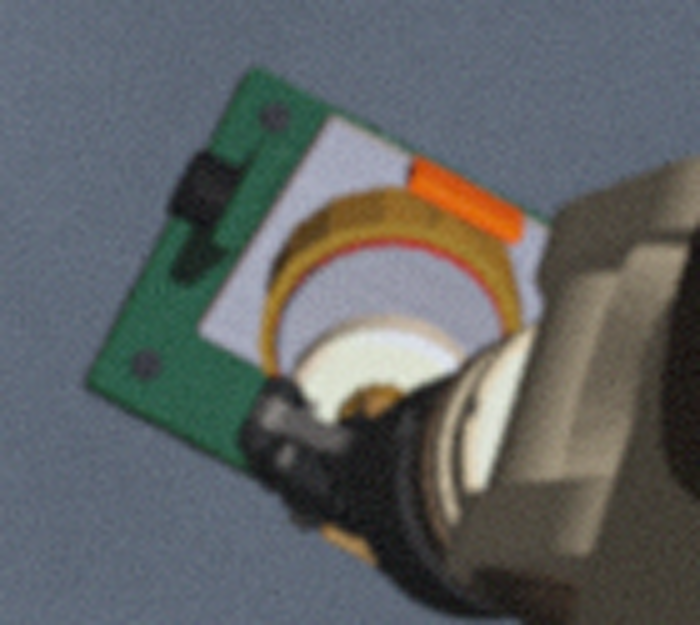

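Run:
```python
from h import *
n_=np.array([-.528,.292,.797]);n_/=np.linalg.norm(n_)
h=np.cross([0,0,1],n_);h/=np.linalg.norm(h);g=np.cross(n_,h); B=np.array([.5475,-.2215,.1367])
for f in('top0','scene0','s8'):
    im,d,K,T=load(f);P=cloud(d,K,T); i=im.astype(int); hsv=cv2.cvtColor(im,cv2.COLOR_RGB2HSV)
    near=np.linalg.norm(P-B,axis=2)<.07
    e=(P-B)@n_
    m=(near&(abs(e)<.006)&(hsv[...,1]<70)&(i.min(2)>100)).astype(np.uint8)
    m=cv2.morphologyEx(m,cv2.MORPH_OPEN,np.ones((3,3)))
    c=max(cv2.findContours(m,0,1)[0],key=cv2.contourArea)[:,0].astype(float)
    rays=np.stack([(c[:,0]-K[0,2])/K[0,0],-(c[:,1]-K[1,2])/K[1,1],-np.ones(len(c))],-1)@T[:3,:3].T
    off=np.median(e[m>0]); B2=B+n_*off
    t=((B2-T[:3,3])@n_)/(rays@n_); H=T[:3,3]+rays*t[:,None]
    uv=np.stack([(H-B)@h,(H-B)@g],-1)*1000
    # fit circle fixed radius 44.5
    from scipy.optimize import least_squares
    r=least_squares(lambda p:np.hypot(uv[:,0]-p[0],uv[:,1]-p[1])-p[2],[0,0,44],loss='soft_l1')
    print(f,m.sum(),'off n mm',off*1e3,'c h,g,R',r.x.round(2),'extent',uv.min(0).round(1),uv.max(0).round(1))
    print(B2+h*r.x[0]/1e3+g*r.x[1]/1e3)
```

```text
top0 1407 off n mm -0.3813062820600589 c h,g,R [ 1.22 -0.08 42.69] extent [-41.7 -43.8] [44.6 43.5]
[ 0.54705207 -0.22265204  0.13634708]
scene0 502 off n mm 0.12582873800330188 c h,g,R [-3.05  1.07 44.05] extent [-45.3 -45.6] [41.3 46.4]
[ 0.54965614 -0.21920391  0.137445  ]
s8 503 off n mm 0.19793473504415104 c h,g,R [-3.31  1.22 44.11] extent [-45.5 -45.4] [41.1 46.6]
[ 0.54984903 -0.21901579  0.1375943 ]
```

Back centre differs by 4 mm laterally between top and scene. The scene camera puts the handle within 1 mm of the jaw centre, so I weight it more: B ≈ (0.549,-0.220,0.137). Approaching to 8 mm short and looking.

Request:
play_rows(commands=[[0.2,-0.12,-0.28,0,20],[0.4,-0.24,-0.56,0,20],[0.6,-0.36,-0.84,0,20],[0.74,-0.44,-1.03,0,20],[0.74,-0.44,-1.03,0,20],[0.74,-0.44,-1.03,0,20]])

```text
t: 8.25
tcp_pos: [0.4944, -0.1914, 0.2117]
orientation: [0.684, 0.177, 0.685, -0.177]
force: [-0.7, -1.2, -1.9]
finger_gap: 0.029
```

```bash
python3 tilt.py s9|head -1
python3 - <<'E'
from h import *
a=cv2.imread('pics/s9.png'); cv2.imwrite('pics/s9d.png',cv2.resize(a[110:230,85:205],None,fx=5,fy=5,interpolation=cv2.INTER_CUBIC))
snap('top','t9')
a=cv2.imread('pics/t9.png'); cv2.imwrite('pics/t9c.png',cv2.resize(a[110:235,310:450],None,fx=5,fy=5,interpolation=cv2.INTER_CUBIC))
E
```

```text
8.3 [ 0.4944 -0.1914  0.2123] [-0.2   0.05 -2.37] 0.029043767701928215
```

View pics/s9d.png

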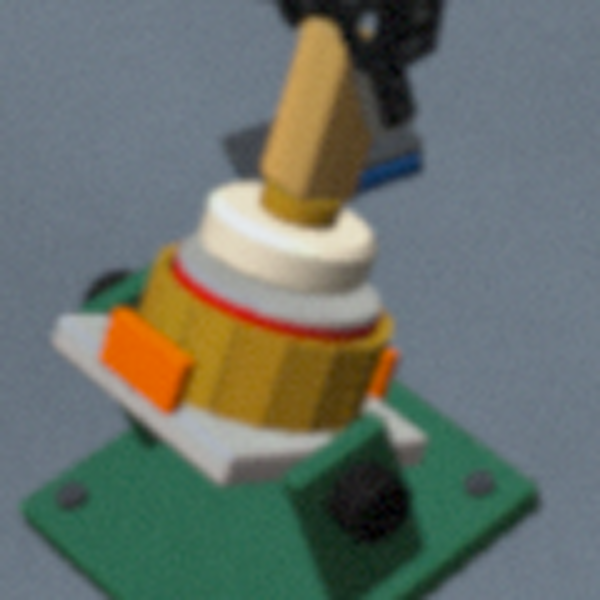

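View pics/t9c.png

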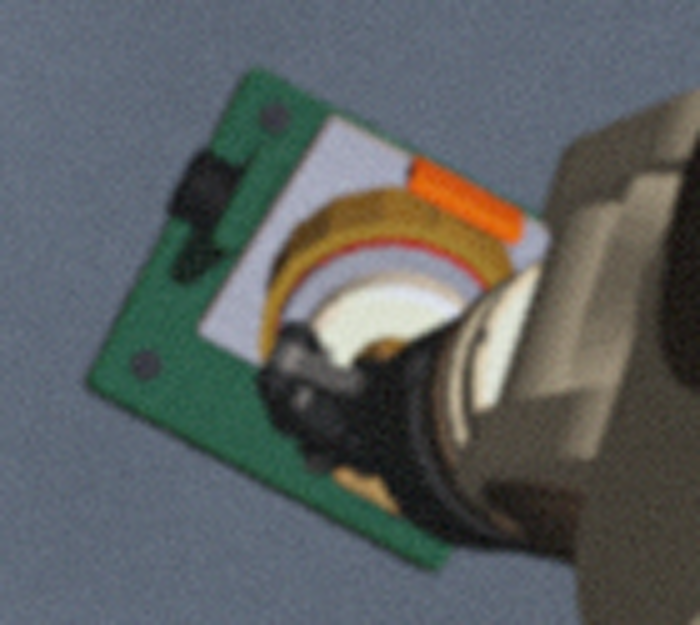

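```bash
cat > cen.py <<'E'
from h import *
from scipy.optimize import least_squares
n_=np.array([-.528,.292,.797]);n_/=np.linalg.norm(n_)
h=np.cross([0,0,1],n_);h/=np.linalg.norm(h);g=np.cross(n_,h); B=np.array([.5475,-.2215,.1367])
def pad(f,lo,hi):
    im,d,K,T=load(f);P=cloud(d,K,T); i=im.astype(int); hsv=cv2.cvtColor(im,cv2.COLOR_RGB2HSV)
    L=P-B; e=L@n_*1e3; x=L@h*1e3; y=L@g*1e3
    m=(np.hypot(x,y)<55)&(e>lo)&(e<hi)&(hsv[...,1]<70)&(i.min(2)>110)
    print(f,m.sum(),'e hist',np.histogram(e[m],bins=8))
    top=np.percentile(e[m],60)
    # all pad points: radial extents of the cloud along h
    q=np.stack([x[m],y[m],e[m]],1)
    hull=cv2.convexHull(q[:,:2].astype(np.float32))[:,0]
    r=least_squares(lambda p:np.hypot(hull[:,0]-p[0],hull[:,1]-p[1])-36,[0,0],loss='soft_l1')
    print(' hull c',r.x.round(2),'ext',q.min(0).round(1),q.max(0).round(1),'rms',np.sqrt((r.fun**2).mean()).round(2))
    # fit side surface / plane
pad('s9',5,40); pad('t9',5,40)
E
python3 cen.py
```

```text
s9 441 e hist (array([ 24,  46,  48,  43,  57,  82, 139,   2]), array([ 5.68900635,  9.44836155, 13.20771674, 16.96707193, 20.72642713,
       24.48578232, 28.24513752, 32.00449271, 35.76384791]))
 hull c [-3.01  2.37] ext [-36.  -29.8   5.7] [31.7 37.6 35.8] rms 1.63
t9 348 e hist (array([  9,  15,  19,  22,  19,  76, 152,  36]), array([ 6.30078164,  9.7657844 , 13.23078715, 16.69578991, 20.16079266,
       23.62579542, 27.09079817, 30.55580093, 34.02080369]))
 hull c [2.04 3.42] ext [-34.4  -2.4   6.3] [12.2 39.1 34. ] rms 6.3
```

In the scene camera, pad centre and back centre agree within about 1.3 mm, with an 8 mm gap. Pressing along the seat axis in small steps.

Request:
play_rows(commands=[[0.035,-0.02,-0.053,0,20],[0.07,-0.039,-0.106,0,20],[0.105,-0.058,-0.16,0,20],[0.123,-0.068,-0.186,0,20],[0.141,-0.078,-0.213,0,20],[0.141,-0.078,-0.213,0,20]])

```text
t: 8.85
tcp_pos: [0.4986, -0.1937, 0.2063]
orientation: [0.685, 0.177, 0.685, -0.177]
force: [-0.8, -0.0, -0.9]
finger_gap: 0.029
```

```bash
cat > st.py <<'E'
from h import *
o=readout.get_obs(); n=np.array([-.528,.292,.797]); print(o['t'],o['tcp_pos'].round(4),'F',o['force'].round(1),'Fn',(o['force']+[0,0,2.2])@n,'M',o['moment'].round(3),o['finger_gap'])
E
python3 st.py
```

```text
8.85 [ 0.4986 -0.1937  0.2063] F [-0.8 -0.  -0.9] Fn 1.4926032557851137 M [ 0.14   0.217 -0.008] 0.029003895824756966
```

Request:
play_rows(commands=[[0.018,-0.01,-0.027,0,20],[0.035,-0.02,-0.053,0,20],[0.035,-0.02,-0.053,0,20]])

```text
t: 9.1
tcp_pos: [0.4992, -0.194, 0.2054]
orientation: [0.684, 0.177, 0.685, -0.177]
force: [-6.4, 3.4, 5.8]
finger_gap: 0.0288
```

```bash
python3 st.py
```

```text
9.1 [ 0.4992 -0.194   0.2054] F [-6.4  3.4  5.8] Fn 10.747274047171834 M [ 0.518  1.204 -0.026] 0.02881232630775308
```

Contact, about 11 N along the axis. Continuing.

Request:
play_rows(commands=[[0.018,-0.01,-0.027,0,20],[0.035,-0.02,-0.053,0,20],[0.035,-0.02,-0.053,0,20]])

```text
t: 9.35
tcp_pos: [0.5009, -0.1949, 0.203]
orientation: [0.685, 0.177, 0.684, -0.177]
force: [0.7, 0.8, -1.3]
finger_gap: 0.0287
```

```bash
python3 st.py
python3 - <<'E'
from h import *
snap('scene','s10');a=cv2.imread('pics/s10.png'); cv2.imwrite('pics/s10d.png',cv2.resize(a[110:230,85:205],None,fx=5,fy=5,interpolation=cv2.INTER_CUBIC))
E
```

```text
9.35 [ 0.5009 -0.1949  0.203 ] F [ 0.7  0.8 -1.3] Fn 0.5574168370140723 M [ 0.044  0.112 -0.027] 0.028733047802510306
```

View pics/s10d.png

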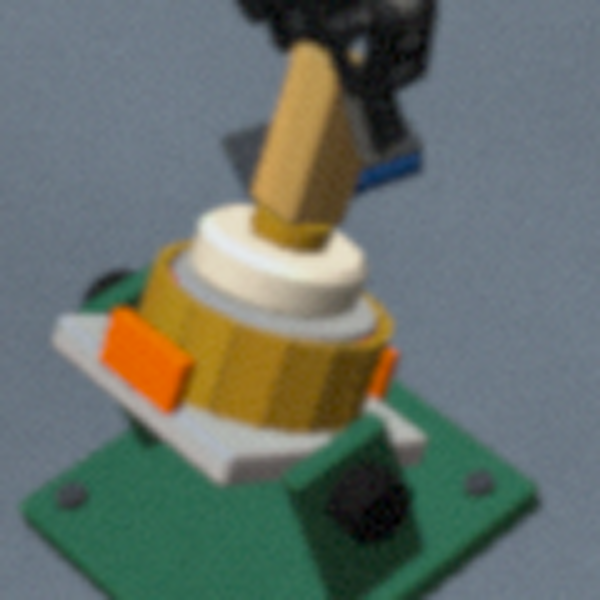

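It clicked: the force dropped and the red gasket is gone from the view. Backing off along the axis to check the back.

Request:
play_rows(commands=[[-0.18,0.1,0.27,0,20],[-0.5,0.28,0.77,0,20],[-0.88,0.49,1.33,0,20],[-1.4,1.3,1.6,0,20],[-1.4,2.5,1.7,0,20],[-1.4,3.8,1.8,0,20],[-1.4,4.8,1.8,0,20],[-1.4,5.0,1.8,0,20]])

```text
t: 10.07
tcp_pos: [0.4583, -0.0415, 0.2582]
orientation: [0.685, 0.177, 0.684, -0.176]
force: [-0.1, -0.1, -2.7]
finger_gap: 0.029
```

```bash
python3 tilt.py s11|head -1
python3 - <<'E'
from ht import *
snap('top','t11')
n0=np.array([-.528,.292,.797]);n0/=np.linalg.norm(n0);B=np.array([.5475,-.2215,.1367])
for f in('s11','t11'):
    im,d,K,T=load(f);P=cloud(d,K,T);i=im.astype(int);hsv=cv2.cvtColor(im,cv2.COLOR_RGB2HSV)
    m=(np.linalg.norm(P-B,axis=2)<.043)&(hsv[...,1]<70)&(i.min(2)>110)&(abs((P-B)@n0)<.02)
    ce,w,n,b=plane(P[m]); w*=np.sign(w[2]); print(f,m.sum(),n,ce.round(4),'offset mm',(ce-B)@n0*1e3,'angle',np.degrees(np.arccos(w@n0)), 'tilt',np.degrees(np.arccos(w[2])))
    red=(hsv[...,1]>150)&((hsv[...,0]<6)|(hsv[...,0]>174))&(np.linalg.norm(P-B,axis=2)<.06); print('red px',red.sum())
a=cv2.imread('pics/s11.png'); cv2.imwrite('pics/s11d.png',cv2.resize(a[110:230,85:205],None,fx=5,fy=5,interpolation=cv2.INTER_CUBIC))
a=cv2.imread('pics/t11.png'); cv2.imwrite('pics/t11c.png',cv2.resize(a[110:235,310:450],None,fx=5,fy=5,interpolation=cv2.INTER_CUBIC))
run('s11',readout.get_obs()['tcp_pos'],np.radians(151))
E
```

```text
10.1167 [ 0.4585 -0.0422  0.2579] [ 0.63 -0.15 -3.24] 0.02857927315236786
s11 452 440 [ 0.5535 -0.2228  0.1325] offset mm -6.901251745538554 angle 0.263278884541539 tilt 36.87918069171953
red px 0Traceback (most recent call last):
  File "<stdin>", line 7, in <module>
  File "ht.py", line 6, in plane
    a,b,c=q[rng.choice(len(q),3,False)]; n=np.cross(b-a,c-a); L=np.linalg.norm(n)
            ~~~~~~~~~~^^^^^^^^^^^^^^^^
  File "numpy/random/_generator.pyx", line 864, in numpy.random._generator.Generator.choice
ValueError: a must be a positive integer unless no samples are taken
```

Scene view: back moved in 6.9 mm (2 mm proud), squared to within 0.3° of the original normal, 0 red pixels, so it is home. The top view is occluded by the arm. Now carrying the die to the near edge of the board, where I'll right it by pushing its low rim on the edge.

Request:
play_rows(commands=[[-0.3,1.2,0,0.3,20],[-0.7,2.4,0,0.6,20],[-1.0,3.6,0,0.9,20],[-1.35,4.8,0,1.2,20],[-1.7,6.0,0,1.5,20],[-2.0,7.2,0,1.8,20],[-2.35,8.4,0,1.97,20],[-2.7,9.6,0,1.97,20]])

```text
t: 10.83
tcp_pos: [0.3776, 0.2438, 0.2573]
orientation: [0.699, 0.106, 0.699, -0.106]
force: [0.7, 0.2, -1.9]
finger_gap: 0.029
```

Request:
play_rows(commands=[[-0.3,1.0,0,0,20],[-0.4,1.42,-0.8,0,20],[-0.4,1.42,-1.8,0,20],[-0.4,1.42,-2.9,0,20],[-0.4,1.42,-4.0,0,20],[-0.4,1.42,-4.0,0,20]])

```text
t: 11.33
tcp_pos: [0.364, 0.2831, 0.1308]
orientation: [0.697, 0.104, 0.701, -0.108]
force: [-0.9, 0.2, -4.1]
finger_gap: 0.0291
```

```bash
python3 tilt.py s12|head -2
python3 - <<'E'
from ht import *
o=readout.get_obs(); print(o['tcp_pos'],o['orientation'])
run('s12',o['tcp_pos'],np.radians(163))
snap('wrist','w12')
snap('top','t12')
n0=np.array([-.528,.292,.797]);n0/=np.linalg.norm(n0);B=np.array([.5475,-.2215,.1367])
im,d,K,T=load('t12');P=cloud(d,K,T);i=im.astype(int);hsv=cv2.cvtColor(im,cv2.COLOR_RGB2HSV)
m=(np.linalg.norm(P-B,axis=2)<.043)&(hsv[...,1]<70)&(i.min(2)>110)&(abs((P-B)@n0)<.02)
if m.sum()>20:
    ce,w,n,b=plane(P[m]); w*=np.sign(w[2]); print('top back',n,'offset',(ce-B)@n0*1e3,'angle',np.degrees(np.arccos(w@n0)))
E
```

```text
11.3833 [0.3649 0.2838 0.1345] [-0.96 -0.02 -2.29] 0.028868299058999746
crop 301 92
[0.36489117 0.28384479 0.13451847] [ 0.69772244  0.10455664  0.70047463 -0.10764105]
wood 300 [0.3921 0.2753 0.1252] [ 0.79  -0.22   0.572] elev 34.9 az -15.5
wood 102 [0.3984 0.2728 0.1196] [ 0.781 -0.228  0.581] elev 35.5 az -16.3
wood 67 [0.3921 0.2743 0.1205] [ 0.802 -0.201  0.562] elev 34.2 az -14.1
pad 87 [0.437  0.2559 0.0899] [ 0.714 -0.376  0.591] tilt 53.8 az -27.8
pad 64 [0.4177 0.2678 0.0866] [-0.507  0.181  0.843] tilt 32.6 az 160.4
top back 894 offset -7.564588808511235 angle 0.5904928691828558
```

View pics/s12c.png

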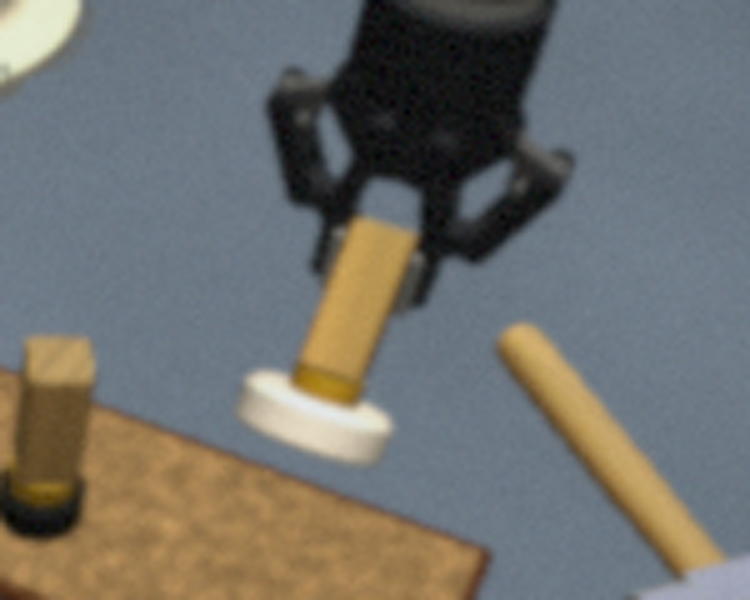

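View pics/t12.png

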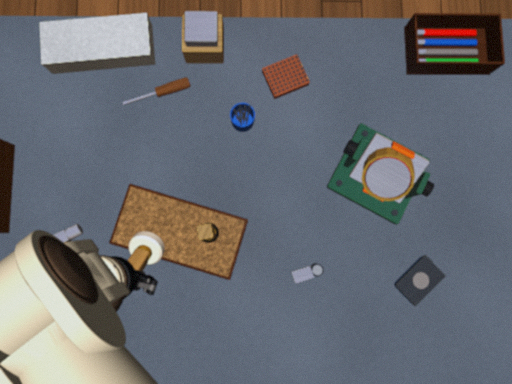

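Request:
play_rows(commands=[[0,0,-0.4,0,20],[0,0,-0.8,0,20],[0,0,-1.15,0,20],[0,0,-1.25,0,20],[0,0,-1.25,0,20],[0,0,-1.25,0,20]])

```text
t: 11.98
tcp_pos: [0.3657, 0.2857, 0.0994]
orientation: [0.699, 0.106, 0.699, -0.106]
force: [-0.8, 0.3, -1.2]
finger_gap: 0.0287
```

```bash
python3 st.py; python3 tilt.py s13|head -1
python3 - <<'E'
from h import *
snap('wrist','w13'); print(readout.get_obs()['orientation'])
E
```

```text
11.9833 [0.3657 0.2857 0.0994] F [-0.8  0.3 -1.2] Fn 1.2718127814134024 M [0.021 0.082 0.017] 0.028658987392309824
12.0333 [0.3658 0.2857 0.0996] [ 0.51 -0.25 -1.4 ] 0.02854463333202029
[ 0.69923369  0.10573433  0.69909586 -0.10562899]
```

View pics/s13c.png

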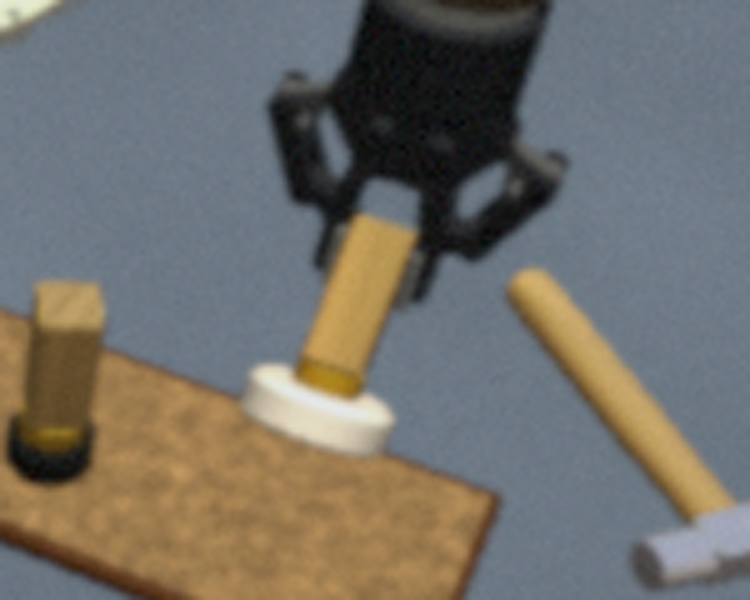

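Request:
play_rows(commands=[[0,0,0,0,20],[0,0,-0.06,0,20],[0.14,-0.043,-0.1,0,20],[0.277,-0.086,-0.03,0,20],[0.42,-0.13,0.01,0,20],[0.56,-0.174,0.05,0,20],[0.56,-0.174,0.05,0,20]], squeeze=20)

```text
t: 12.67
tcp_pos: [0.3815, 0.2811, 0.1021]
orientation: [0.698, 0.106, 0.7, -0.105]
force: [-11.4, 2.8, 10.4]
finger_gap: 0.0289
```

```bash
python3 st.py; python3 tilt.py s14|head -1;  python3 - <<'E'
from ht import *
run('s14',readout.get_obs()['tcp_pos'],np.radians(163))
E
```

```text
12.6667 [0.3815 0.2811 0.1021] F [-11.4   2.8  10.4] Fn 16.8835145997622 M [ 0.612  3.025 -0.007] 0.028886245386333567
12.7167 [0.3814 0.2812 0.1021] [-11.34   1.92   9.97] 0.029135919541365397
wood 286 [0.4075 0.2737 0.0925] [ 0.869 -0.248  0.429] elev 25.4 az -15.9
wood 82 [0.407  0.2736 0.0923] [ 0.832 -0.209  0.514] elev 30.9 az -14.1
wood 43 [0.4077 0.2742 0.0866] [ 0.867 -0.263  0.423] elev 25.0 az -16.9
wood 29 [0.4109 0.2711 0.0898] [ 0.86  -0.278  0.428] elev 25.3 az -17.9
pad 134 [0.4283 0.2696 0.0515] [-0.382  0.127  0.916] tilt 23.7 az 161.6
pad 66 [0.4456 0.2542 0.0488] [ 0.762 -0.468  0.448] tilt 63.4 az -31.6
```

View pics/s14c.png

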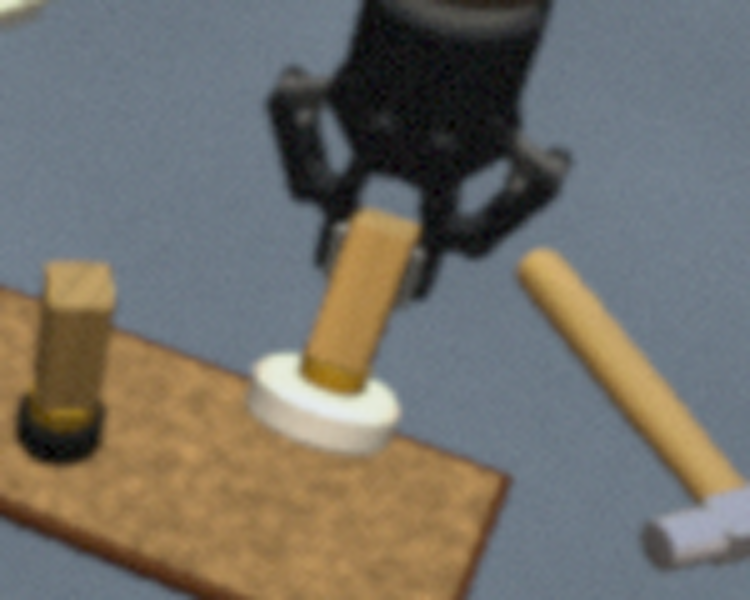

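Righting works (25° now). Continuing.

Request:
play_rows(commands=[[0.17,-0.053,0.05,0,20],[0.341,-0.106,0.08,0,20],[0.49,-0.15,0.09,0,20],[0.634,-0.196,0.1,0,20],[0.78,-0.24,0.1,0,20],[0.923,-0.286,0.09,0,20],[0.923,-0.286,0.09,0,20]])

```text
t: 13.3
tcp_pos: [0.4109, 0.272, 0.1042]
orientation: [0.699, 0.106, 0.699, -0.105]
force: [-2.5, 1.5, 5.1]
finger_gap: 0.0288
```

```bash
python3 st.py; python3 tilt.py s15|head -1;  python3 - <<'E'
from ht import *
run('s15',readout.get_obs()['tcp_pos'],np.radians(163))
E
```

```text
13.3 [0.4109 0.272  0.1042] F [-2.5  1.5  5.1] Fn 7.564322901254275 M [ 0.337  0.697 -0.018] 0.028835424874994495
13.35 [0.4109 0.272  0.1042] [-2.14  0.24  5.42] 0.028729639954541707
wood 290 [0.4351 0.2649 0.0929] [ 0.891 -0.254  0.377] elev 22.1 az -15.9
wood 83 [0.4367 0.2641 0.0825] [ 0.893 -0.247  0.376] elev 22.1 az -15.5
wood 66 [0.4367 0.2663 0.0962] [ 0.887 -0.26   0.381] elev 22.4 az -16.4
wood 40 [0.4101 0.2716 0.1232] [-0.374  0.092  0.923] elev 67.3 az 166.1
pad 166 [0.4487 0.2615 0.0485] [-0.354  0.104  0.929] tilt 21.6 az 163.6
pad 72 [0.472  0.2534 0.0461] [ 0.876 -0.287  0.388] tilt 67.2 az -18.1
```

View pics/s15c.png

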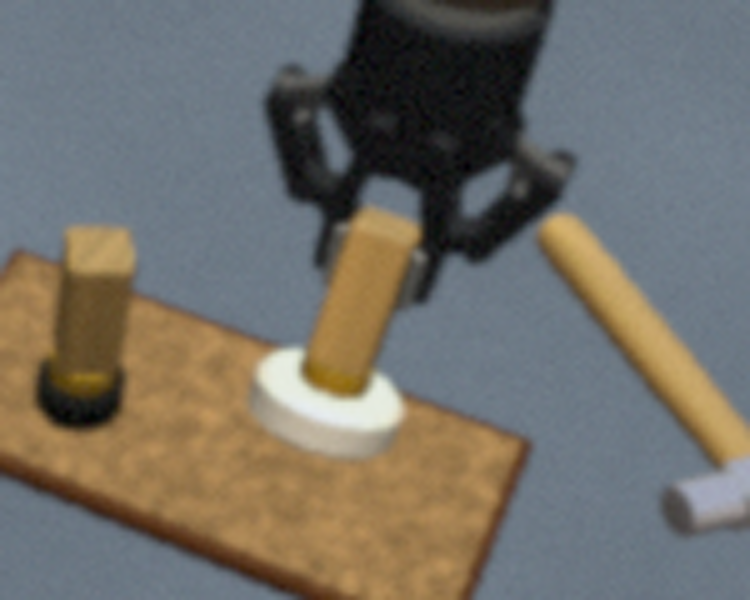

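The pad slid onto the board; tilt is 22°. I'll drag it further with more down-force, so that cork friction and the rim reaction right it.

Request:
play_rows(commands=[[0,0,-0.06,0,20],[0.16,-0.05,-0.07,0,20],[0.33,-0.1,-0.07,0,20],[0.5,-0.155,-0.08,0,20],[0.67,-0.21,-0.09,0,20],[0.84,-0.26,-0.12,0,20],[1.0,-0.31,-0.15,0,20],[1.0,-0.31,-0.15,0,20]])

```text
t: 14.02
tcp_pos: [0.4413, 0.2628, 0.1005]
orientation: [0.7, 0.106, 0.699, -0.105]
force: [-3.5, 0.3, 11.7]
finger_gap: 0.0287
```

```bash
python3 st.py; python3 tilt.py s16|head -1;  python3 - <<'E'
from ht import *
run('s16',readout.get_obs()['tcp_pos'],np.radians(163))
E
```

```text
14.0167 [0.4413 0.2628 0.1005] F [-3.5  0.3 11.7] Fn 13.062629763184926 M [0.273 1.201 0.031] 0.02873752939140998
14.0667 [0.4412 0.2629 0.1005] [-3.11  1.09 10.65] 0.028472363971802757
wood 260 [0.4595 0.2574 0.0829] [ 0.959 -0.275  0.061] elev 3.5 az -16.0
wood 79 [0.444  0.2618 0.1196] [-0.056  0.014  0.998] elev 86.7 az 166.3
wood 43 [0.4622 0.2584 0.0806] [ 0.952 -0.296  0.073] elev 4.2 az -17.3
wood 26 [0.4563 0.2575 0.0901] [ 0.973 -0.225  0.058] elev 3.3 az -13.0
pad 232 [0.4584 0.2593 0.0363] [-0.047  0.012  0.999] tilt 2.8 az 165.6
pad 80 [0.4637 0.2609 0.0335] [-0.022 -0.007  1.   ] tilt 1.3 az -162.1
```

View pics/s16c.png

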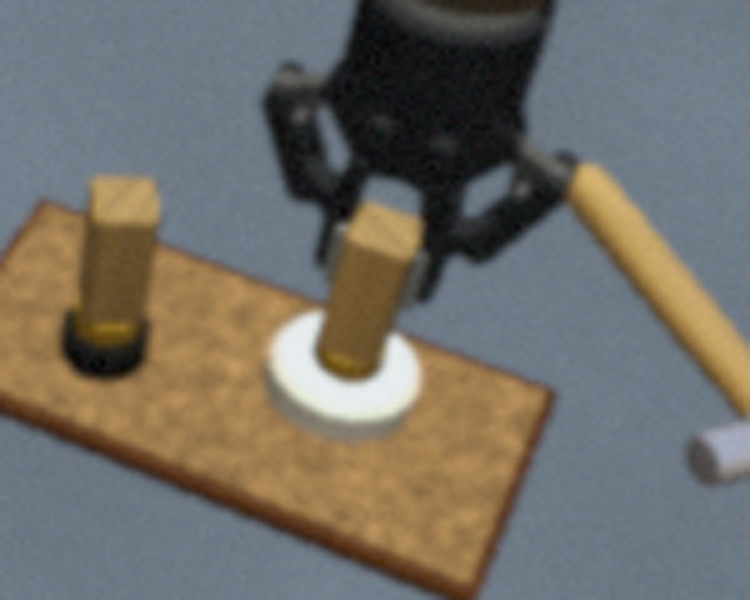

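Nearly upright (3.5°). A small final nudge, then release and rise.

Request:
play_rows(commands=[[0.08,-0.025,-0.04,0,20],[0.17,-0.05,-0.05,0,20],[0.17,-0.05,-0.05,0,20],[0.17,-0.05,0.0,0,34],[0.17,-0.05,0.0,0,50],[0.17,-0.05,0.0,0,85],[0.17,-0.05,0.0,0,85],[0.17,-0.05,0.0,0,85]])

```text
t: 14.73
tcp_pos: [0.4454, 0.261, 0.099]
orientation: [0.699, 0.106, 0.699, -0.106]
force: [0.3, 0.2, 0.0]
finger_gap: 0.0803
```

```bash
python3 st.py; python3 tilt.py s17|head -1;  python3 - <<'E'
from ht import *
run('s17',readout.get_obs()['tcp_pos'],np.radians(163))
E
```

```text
14.7333 [0.4454 0.261  0.099 ] F [0.3 0.2 0. ] Fn 1.6925086295283513 M [-0.014 -0.014 -0.048] 0.08025957663862691
14.7833 [0.4454 0.261  0.099 ] [0.25 0.6  0.15] 0.08483416730880851
wood 184 [0.4635 0.2538 0.0818] [ 0.962 -0.272  0.007] elev 0.4 az -15.8
wood 89 [0.4513 0.2606 0.1172] [ 0.017 -0.038  0.999] elev 87.6 az -65.7
wood 38 [0.4664 0.2567 0.0803] [ 0.967 -0.255  0.014] elev 0.8 az -14.8
pad 217 [0.4605 0.2591 0.0336] [0.009 0.022 1.   ] tilt 1.4 az 67.5
pad 81 [0.4654 0.2541 0.031 ] [0.025 0.018 1.   ] tilt 1.8 az 35.3
```

View pics/s17c.png

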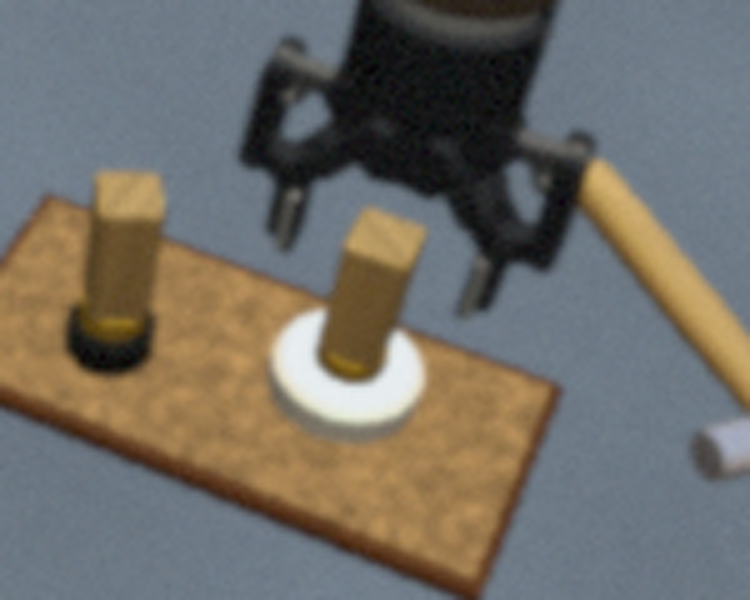

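The die stands upright and free. Rising straight up and moving away.

Request:
play_rows(commands=[[0,0,0.8,0,85],[0,0,1.8,0,85],[0,0,2.9,0,85],[0,0,4.0,0,85],[-1.0,0.6,5.0,0,85],[-2.2,1.2,5.5,0,85],[-3.0,1.6,5.5,0,85],[-3.0,1.6,5.5,0,85]])

```text
t: 15.45
tcp_pos: [0.3524, 0.311, 0.2663]
orientation: [0.7, 0.106, 0.699, -0.104]
force: [-1.1, -1.0, -0.4]
finger_gap: 0.0853
```

Request:
play_rows(commands=[[0,0,0,0,85],[0,0,0,0,85],[0,0,0,0,85],[0,0,0,0,85]])

```text
t: 15.78
tcp_pos: [0.356, 0.3086, 0.2636]
orientation: [0.699, 0.106, 0.699, -0.106]
force: [0.3, -1.6, -0.0]
finger_gap: 0.0848
```

```bash
python3 st.py
python3 - <<'E'
from ht import *
snap('scene','s18');snap('top','t18')
im,d,K,T=load('s18');P=cloud(d,K,T)
m=(abs(P[...,2]-.118)<.006)&(np.hypot(P[...,0]-.45,P[...,1]-.2)<.15)
n,l,s,c=cv2.connectedComponentsWithStats(m.astype(np.uint8))
for k in range(1,n):
    if s[k,4]>40: print('handle top',P[l==k].mean(0).round(4))
n0=np.array([-.528,.292,.797]);n0/=np.linalg.norm(n0);B=np.array([.5475,-.2215,.1367])
for f in('s18','t18'):
    im,d,K,T=load(f);P=cloud(d,K,T);i=im.astype(int);hsv=cv2.cvtColor(im,cv2.COLOR_RGB2HSV)
    m=(np.linalg.norm(P-B,axis=2)<.043)&(hsv[...,1]<70)&(i.min(2)>110)&(abs((P-B)@n0)<.02)
    if m.sum()>20:
        ce,w,n,b=plane(P[m]); w*=np.sign(w[2]); print(f,n,'offset',(ce-B)@n0*1e3,'angle',np.degrees(np.arccos(w@n0)))
im,d,K,T=load('t18');P=cloud(d,K,T);hsv=cv2.cvtColor(im,cv2.COLOR_RGB2HSV)
m=(hsv[...,0]>100)&(hsv[...,0]<130)&(hsv[...,1]>180)&(P[...,0]>.55)&(abs(P[...,1]-.08)<.1)
print('pot',P[m].mean(0))
E
```

```text
15.7833 [0.356  0.3086 0.2636] F [ 0.3 -1.6 -0. ] Fn 1.0830141947289347 M [ 0.032 -0.002  0.011] 0.084848827959008
handle top [0.4488 0.1458 0.117 ]
handle top [0.4533 0.2596 0.1174]
s18 442 offset -6.917602095282703 angle 0.17097048088326167
t18 874 offset -7.308498763168438 angle 0.5103588974697838
pot [0.70124514 0.06852922 0.0295138 ]
```

View pics/s18.png

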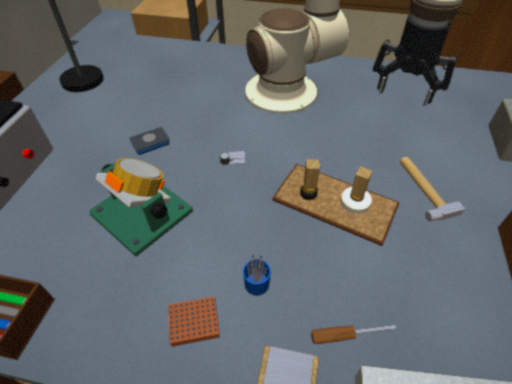

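The final scene picture shows the wide die standing upright on the board (357,195), the narrow die unmoved (311,180), the pot unmoved (257,275), and the back seated (140,178). The arm is clear of everything. Handing in.

```bash
python3 -c "
from cell import ticket
print(ticket.job_done())"
```

```text
the job is handed in; nothing more can be done
None
```

The clock's back is clicked fully home, and the wide die is standing upright on the board again. I handed the job in at about 16 s of the 42 s allowed.

**What I did:** The tool could only point straight down, so I gripped the wide die lightly and tilted it in the fingers to about 36° by swinging it against the board's edge. I then clamped it hard and pressed along the seat's axis. The last reading before the back snapped in was about 11 N along the axis. Afterwards I righted the die on the board's near edge and cork, let go and moved the arm clear.

**Last checks:**
- **Back:** it moved in 6.9 mm (scene camera) and 7.3 mm (top camera) of the 7 mm expected. Its tilt changed by 0.2–0.5°, and no red gasket showed after the press.
- **Wide die:** upright to within about 1–2° and standing free.
- **Bystanders:** the narrow die and the burr pot are within 1 mm of where they started.
- **Arm:** the forces I read stayed under about 17 N, well below the limits; I read them only at the end of each move.

**What failed or disagreed:**
- My first try at tilting the die, by friction on the cork, only slid it along the board.
- The wide die now stands about 20 mm from where it started, and it slid again while I was righting it.
- The two cameras disagreed by about 4 mm sideways on the centre of the back. I went with the scene camera, which showed the pad centred on the back to about 1.3 mm before the press.

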